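Fill the gaps in the leaning spice rack

TASK

Two of the five pockets in the leaning spice rack are empty; the other three already hold low cork-lidded pots sunk below the rim, which look much like the cork pads on the empty floors, so look at the depth or feel for which is which. Put the two spare spice jars into the two empty pockets, one in each, cap outward and pushed fully home to the pocket floor, and leave the other things on the worktop where they are.

Things in the scene. Friction and masses are not known exactly. Their poses are not given: they have to be found in the camera images.
- rack: Fixed wooden spice rack, 350 long (its y), 90 deep, 102 high; origin on the worktop, x away from the robot, z up. Five square pockets in a row, 46 x 46, 60 deep, pitch 70, walls between 24, front and back walls 11. From floor to mouth their axis is (-0.342, 0, 0.940) in this frame. Three hold low cork-lidded pots (41 across, 34 high; not listed).
- pocket0 (a point): Centre of the floor of pocket 0 (counted from the rack's +y end; 0 of 0..4). The mouth's centre lies 60 from here along the leaning pocket axis (its direction is given with the rack). The pocket may be empty (with a flat 41 mm cork pad on its floor) or hold a low pot, which stays in.
- pocket1 (a point): Centre of the floor of pocket 1 (counted from the rack's +y end; 1 of 0..4). The mouth's centre lies 60 from here along the leaning pocket axis (its direction is given with the rack). The pocket may be empty (with a flat 41 mm cork pad on its floor) or hold a low pot, which stays in.
- pocket2 (a point): Centre of the floor of pocket 2 (counted from the rack's +y end; 2 of 0..4). The mouth's centre lies 60 from here along the leaning pocket axis (its direction is given with the rack). The pocket may be empty (with a flat 41 mm cork pad on its floor) or hold a low pot, which stays in.
- pocket3 (a point): Centre of the floor of pocket 3 (counted from the rack's +y end; 3 of 0..4). The mouth's centre lies 60 from here along the leaning pocket axis (its direction is given with the rack). The pocket may be empty (with a flat 41 mm cork pad on its floor) or hold a low pot, which stays in.
- pocket4 (a point): Centre of the floor of pocket 4 (counted from the rack's +y end; 4 of 0..4). The mouth's centre lies 60 from here along the leaning pocket axis (its direction is given with the rack). The pocket may be empty (with a flat 41 mm cork pad on its floor) or hold a low pot, which stays in.
- spare_1: Spare spice jar, dark cap, orange-brown label, round, 41 across, 105 high, closed, about 0.11 kg, standing on the worktop at one side of the rack. Origin: centre of its underside; z to the cap.
- spare_2: Spare spice jar, dark cap, green label, round, 41 across, 105 high, closed, about 0.11 kg, standing on the worktop at the other side of the rack. Origin: centre of its underside; z to the cap.
- flat_tin: Bystander: low round food tin, 86 across, 40 high mm. Origin: centre of its underside.
- peeler: Bystander: vegetable peeler, lying, 170 x 25 x 18 mm. Origin: centre of its underside.
- ramekin: Bystander: small round red dish standing upside down, 98 across, 30 high mm. Origin: centre of its underside.
- mug: Bystander: white mug, 78 across, 110 with handle, 95 high mm. Origin: centre of its underside.
- tall_tin: Bystander: round food tin, 75 across, 110 high mm. Origin: centre of its underside.
- green_bottle: Bystander: green sauce bottle, 46 x 81 x 208 high mm. Origin: centre of its underside.
- white_bottle: Bystander: pale sauce bottle with white cap, 50 x 83 x 175 high mm. Origin: centre of its underside.
There are look-alikes about, which are no part of the job. What is shaped like the spare_2 but turquoise is not meant. Leave any red look-alike of the spare_1 alone.

How it is judged (in metres and radians):
At the end, for the whole second after the job is handed in: Each spare jar stands cap outward in a pocket of its own, at rest, the centre of its underside within 9 mm of the centre of that pocket's floor (so it is at the bottom of an empty pocket, leaning with the pocket) ((distance between spare_1 and pocket0 below 0.009 m or distance between spare_1 and pocket1 below 0.009 m or distance between spare_1 and pocket2 below 0.009 m or distance between spare_1 and pocket3 below 0.009 m or distance between spare_1 and pocket4 below 0.009 m) and (distance between spare_2 and pocket0 below 0.009 m or distance between spare_2 and pocket1 below 0.009 m or distance between spare_2 and pocket2 below 0.009 m or distance between spare_2 and pocket3 below 0.009 m or distance between spare_2 and pocket4 below 0.009 m) and angle between each of spare_1, spare_2's own z axis and vertical below 0.6 rad and linear speed of each of spare_1, spare_2 below 0.02 m/s); the robot touches nothing.
It fails at once if one of the other things on the worktop is moved by more than 30 mm (distance of any of flat_tin, peeler, ramekin, mug, tall_tin, green_bottle, white_bottle from where it was at the start of the episode above 0.03 m).
It also fails if it takes over 72 s, if anything falls off the work surface, if the arm or the gripper's body presses on something with over 40 N, if the wrist force passes 120 N, or if a joint passes its speed limit or range.

ROBOT

A 6-joint arm with a two-finger parallel gripper is mounted at the origin on a cart in front of the work surface, level with it; the furniture and walls round the work are solid. World frame = base frame: x ahead of the robot, y to its left, z up, the work surface at z = 0. Lengths are in mm, angles in degrees, forces in N, time in s.
With the tool pointing down it reaches from about 350 to 875 mm from the base axis. Payload 4.2 kg.
Tool frame: the origin (TCP) lies between the finger pads; the fingertips stand 8 mm ahead of it and the grasp point (between the pads) lies 11 mm behind it (ctrl.tip_extent is the distance from the TCP to the fingertips, in mm); y points along the fingers, x is the direction in which the jaws open and shut, and the axes are right-handed (so a half turn about y gives the same grasp; the last joint's range is limited). The gripper opens to 85 mm and grips with 20 to 120 N. Pads are 22 mm wide; open, the fingers measure 114 mm over their backs; the gripper's body (76 mm by 85 mm) begins 54 mm behind the grasp point. The pads swing forward as they close: fully open they stand 13 mm farther back than shut.
Start: joints at [83.686, 22.042, 0.453, 0, -68.411, -14.817], TCP at [225.277, 582.966, 239.312] pointing down, gripper open.
Joint ranges: [-179.83, 179.83], [-69.29, 118.12], [-61.27, 80.66], [-181.25, 117.63], [-171.15, -9.14], [-177.46, 177.46]. Speed limits (degrees/s): [159.86, 159.86, 180, 180, 180, 180].

INTERFACE

Orientations are given as a 3x3 rotation matrix whose columns are the frame's x, y, z axes.
In Python, from plant import ctrl gives the robot as it stands.
- The arm moves only by the tool step_arm, never from a script. Its argument "increments" is text: rows parted by semicolons, each of 7 numbers parted by spaces: the turn, a rotation vector about the tool's x, y, z in rad, then the shift along the tool's x, y, z in mm, then the finger opening in mm, from 0 to 85.4. A call has 1 to 8 rows; each row is the pose to reach, as a shift and turn from the pose measured when the call began, along the tool's axes at that moment; what a row does not reach only later rows make up. A row lasts 1/12 s, in which the tool goes at most 41.7 mm and 7.16 degrees, less where a joint would pass 70% of its speed; a pose out of reach is approached as far as the arm can. A call with a gripper value outside its range is refused whole. The fingers move at their own pace and stop on an object; "newtons" is the grip in N (left out, the last holds). Time passes only in rows, so rows that repeat a pose let the fingers close. It gives the time, the measured TCP pose, the force and the opening at its end, in the units of the state.
- ctrl.get_obs(): the state, without advancing time (a new reading comes with each control period).
- ctrl.get_image(name): name is "scene" or "top"; returns a dict with "pixels" (384x512x3 uint8, red, green, blue), "depth" (384x512 float32, mm along the optical axis (not along the pixel's ray), 0 where there is no reading), "fx", "fy", "cx", "cy" (pixels), "origin" and "rotation" of the camera in the world. Camera axes: x right, y down, z forward; pixel columns grow to the right and rows downward; lengths in mm; the calibration is good to about 2 mm. A picture is of the moment at which its call begins.
- ctrl.job_done(): hands the job in, once; it reports no verdict.
The state is a dict: "time_s": time; "joint_positions": joint angles; "joint_velocities": joint speeds; "effort": joint torques, N m; "tcp_pos": TCP position; "orientation": TCP orientation; "ft_force": force on the tool from outside, world axes, zero at the start; "torque": the same for the moment, N m; "opening": opening from 0.0 (shut) to 1.0 (fully open).
Only numpy, scipy, OpenCV 4.12 (cv2) and the standard library are available. Lean on these libraries where they do the work, as an engineer would, in place of code of your own. Each camera call takes 0.05 s, during which the arm holds its last target.

## Working session

There is one attempt and no reset: what is moved stays moved. The work goes in short steps, Python scripts to look and compute and a tool call to move; the robot and the scene stay as the last step left them, time stands still between calls to the robot, and variables do not carry over. Pictures are saved under pics/ and viewed, and the job is handed in when it is done.

Besides the shell and the picture viewer there is one more tool, called after "Emit:" as name(argument=value, ...) on one line, values as JSON. step_arm: Moves the arm, as the interface text tells. Its arguments: {"type":"object","properties":{"increments":{"type":"string"},"newtons":{"type":"number"}},"required":["increments"]}

```bash
ls; mkdir -p pics
cat > h.py <<'E'
import numpy as np, cv2
from plant import ctrl
def grab(n):
    im=ctrl.get_image(n); np.savez(f'{n}.npz',**{k:np.array(v) for k,v in im.items()}); return im
def load(n): return dict(np.load(f'{n}.npz'))
def cloud(im):
    d=im['depth'];v,u=np.mgrid[:d.shape[0],:d.shape[1]]
    P=np.stack([(u-im['cx'])/im['fx']*d,(v-im['cy'])/im['fy']*d,d],-1)
    return P@np.array(im['rotation']).T+np.array(im['origin'])
E
python3 - <<'E'
from h import *
for n in('scene','top'):
    im=grab(n); cv2.imwrite(f'pics/{n}0.png',cv2.resize(im['pixels'][:,:,::-1],None,fx=1.5,fy=1.5))
    print(n,im['origin'],im['rotation'],im['fx'],im['cx'],im['cy'])
print(ctrl.get_obs())
E
```

```text
pics
scene [-335.05837774 -466.89987727 1029.43734231] [[ 0.5067795  -0.57620696  0.64121765]
 [-0.86197675 -0.34995984  0.36677539]
 [ 0.0130619  -0.73858896 -0.67402948]] 452.3005232746821 261.53133812360005 193.8698924601762
top [ 415.85098112   67.29681918 1401.00015993] [[-0.01282742 -0.98836324  0.15157029]
 [-0.99986179  0.01428174  0.00851023]
 [-0.01057588 -0.15144018 -0.98840985]] 373.15891406099166 255.86560487917836 190.52762130663476
{'time_s': 0.1, 'joint_positions': array([ 8.36877081e+01,  2.20876530e+01,  3.87378843e-01, -2.52543158e-02,
       -6.84104367e+01, -1.48152366e+01]), 'joint_velocities': array([-0.01234849, -0.03203511,  0.26283117,  0.0117505 ,  0.02321064,
        0.09246301]), 'effort': array([-6.73150535e-04, -3.93316734e+01,  1.88931477e+01,  4.19800848e+00,
       -2.56807041e-03,  4.90381325e-06]), 'tcp_pos': array([225.09266211, 582.52106369, 238.31587517]), 'orientation': array([[-3.60596050e-01, -6.19807643e-04,  9.32721879e-01],
       [-9.32719999e-01, -1.87545777e-03, -3.60596570e-01],
       [ 1.97278100e-03, -9.99998049e-01,  9.81756780e-05]]), 'ft_force': array([-0.37658715,  0.28933986, -1.05408647]), 'torque': array([-0.03994636, -0.0154639 , -0.0491302 ]), 'opening': 0.9990276590255756}
```

```bash
sleep 1; ls pics
```

```text
scene0.png
top0.png
```

View pics/scene0.png

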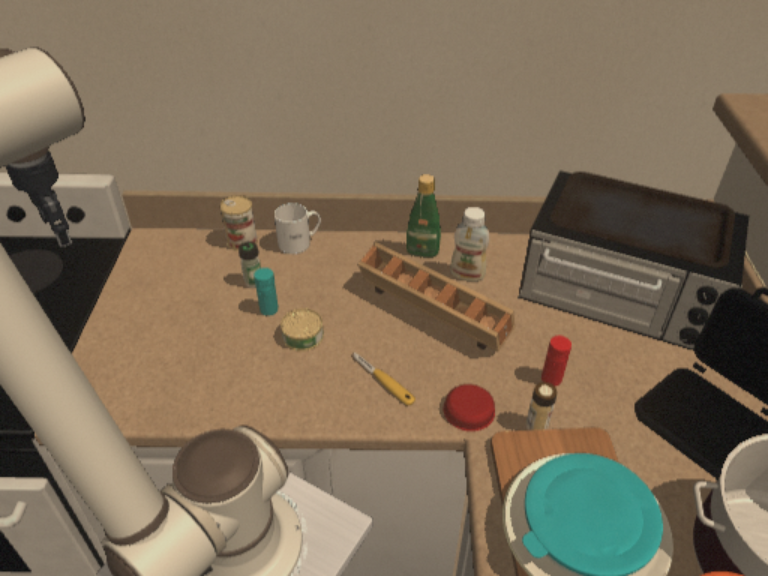

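View pics/top0.png

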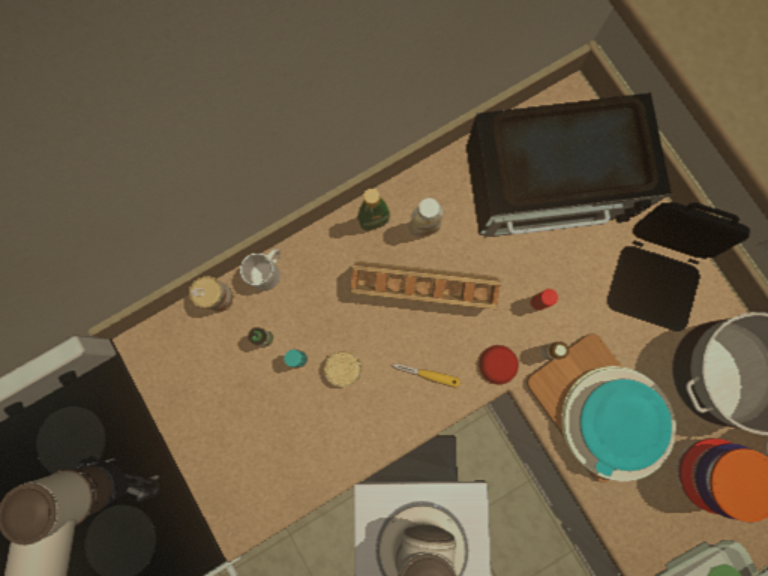

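Run:
```python
from h import *
s=load('scene');t=load('top')
def crop(im,u0,v0,u1,v1,k): return cv2.resize(im['pixels'][v0:v1,u0:u1,::-1],None,fx=k,fy=k,interpolation=cv2.INTER_CUBIC)
a=crop(s,150,150,210,215,6);b=crop(s,345,215,405,295,5);c=crop(t,225,170,345,210,6)
W=np.zeros((600,800,3),np.uint8)
W[:360,:360]=a[:360,:360];W[:350,370:670]=b[:350];W[360:600,:720]=c
cv2.imwrite('pics/crops.png',W)
P=cloud(t)
# rack: points
X=P[...,0];Y=P[...,1];Z=P[...,2]
print('table z',np.median(Z[240:280,170:220]))
for nm,(u,v) in dict(sp2=(173,225),turq=(196,239),sp1=(371,234),red=(363,199),mug=(172,180),tall=(140,196),flat=(227,247),ram=(333,243),green=(249,140),white=(285,144)).items():
    w=P[v-10:v+11,u-10:u+11].reshape(-1,3); w=w[w[:,2]>15]
    top=w[w[:,2]>w[:,2].max()-12]
    print(nm,len(top),w[:,2].max().round(),np.median(top,0).round(1))
m=(Z>60)&(Z<120)
mm=np.zeros_like(m);mm[165:215,225:340]=1
cv2.imwrite('pics/rackdepth.png',cv2.resize(np.clip(Z[165:215,225:340]*2,0,255).astype(np.uint8),None,fx=6.5,fy=6.5,interpolation=0))
```

```text
table z 0.08961510448648369
sp2 2 1401.0 [ 415.9   67.3 1401. ]
turq 1 1401.0 [ 415.9   67.3 1401. ]
sp1 2 1401.0 [ 415.9   67.3 1401. ]
red 1 1401.0 [ 415.9   67.3 1401. ]
mug 2 1401.0 [ 415.9   67.3 1401. ]
tall 1 1401.0 [ 415.9   67.3 1401. ]
flat 2 1401.0 [ 415.9   67.3 1401. ]
ram 1 1401.0 [ 415.9   67.3 1401. ]
green 2 1401.0 [ 415.9   67.3 1401. ]
white 3 1401.0 [ 415.9   67.3 1401. ]
```

Run:
```python
from h import *
t=load('top');s=load('scene')
for n,t in (('top',t),('scene',s)):
  P=cloud(t);P[t['depth']==0]=np.nan
  np.save(n+'P.npy',P)
P=np.load('topP.npy');Z=P[...,2]
for nm,(u,v) in dict(sp2=(173,225),turq=(196,239),sp1=(371,234),red=(363,199),mug=(172,180),tall=(140,196),flat=(227,247),ram=(333,243),green=(249,140),white=(285,144)).items():
    w=P[v-10:v+11,u-10:u+11].reshape(-1,3); w=w[w[:,2]>15]
    top=w[w[:,2]>np.percentile(w[:,2],97)-8]
    print(nm,len(top),w[:,2].max().round(),np.median(top,0).round(1), (top.max(0)-top.min(0)).round())
S=np.load('sceneP.npy')
# rack points from both clouds above z 75 near
Q=[]
for C in(P,S):
    q=C.reshape(-1,3);q=q[(q[:,2]>80)&(q[:,2]<112)&(q[:,0]>500)&(q[:,0]<800)&(q[:,1]>-200)&(q[:,1]<300)]
    print(len(q),q.min(0),q.max(0)); 
    r=cv2.minAreaRect(q[:,:2].astype(np.float32));print(r, np.percentile(q[:,2],[5,50,95]))
cv2.imwrite('pics/rackdepth.png',cv2.resize(np.clip(np.nan_to_num(Z[165:215,225:340])*2,0,255).astype(np.uint8),None,fx=6.5,fy=6.5,interpolation=0))
```

```text
sp2 97 111.0 [504.6 378.2 105. ] [38. 39. 10.]
turq 101 110.0 [451.6 293.9 105.4] [38. 38.  9.]
sp1 104 112.0 [ 460.8 -321.8  105.8] [34. 39. 11.]
red 89 113.0 [ 582.7 -305.2  106.1] [36. 39. 10.]
mug 52 102.0 [653.3 367.6  95.4] [71. 69. 11.]
tall 258 115.0 [604.8 494.7 107.2] [65. 61. 11.]
flat 340 46.0 [423.3 185.7  37.4] [72. 73. 12.]
ram 315 39.0 [ 429.4 -199.5   31. ] [72. 73. 11.]
green 53 214.0 [795.3 104.6 207.7] [20. 33. 11.]
white 123 183.0 [779.2 -23.4 176.1] [36. 42. 12.]
1232 [ 562.5491763  -197.77443789   80.00671695] [799.46654814 299.62001282 111.86438899]
((687.8649291992188, 53.52540588378906), (498.20452880859375, 235.01937866210938), 88.07501220703125) [ 81.07139878  92.94075583 104.45917086]
1839 [ 561.53824299 -199.94645665   80.00009369] [799.78944093 299.94068408 111.98329557]
((692.4791259765625, 54.037567138671875), (509.25146484375, 215.19927978515625), 84.33551788330078) [ 80.97439239  92.17546323 105.82441997]
```

View pics/crops.png

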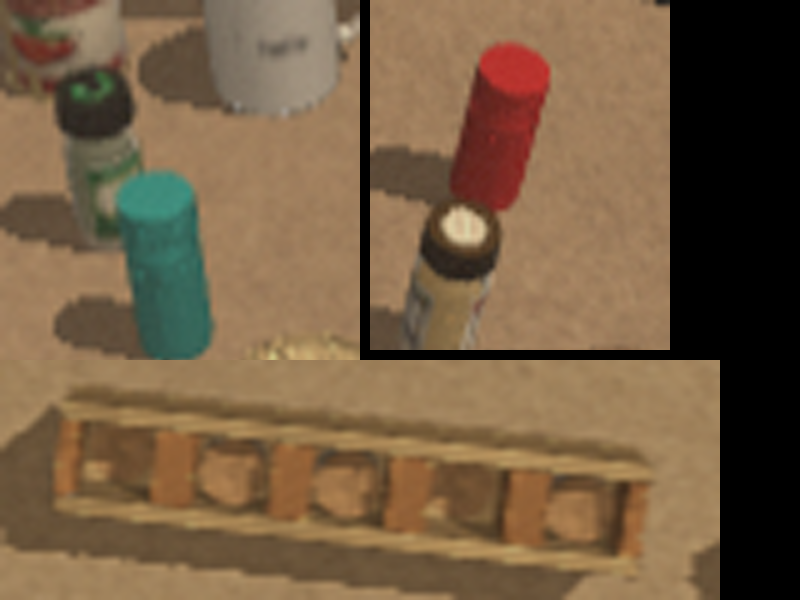

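```bash
sleep 2
```

```text
(no output)
```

View pics/rackdepth.png

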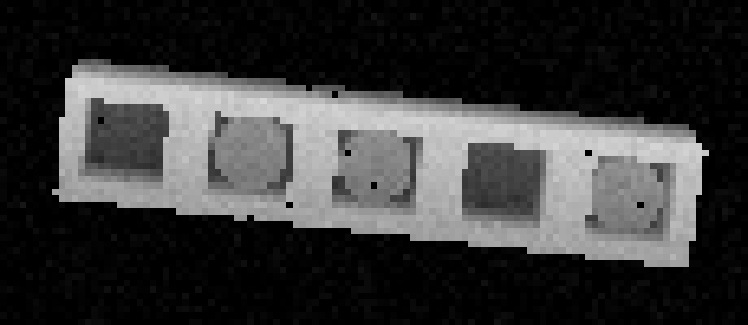

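```bash
cat > rack.py <<'E'
from h import *
def pl(n):
  im=load(n);P=np.load(n+'P.npy')
  Q=P.reshape(-1,3)
  m=(Q[:,2]>66)&(Q[:,2]<108)&(Q[:,0]>555)&(Q[:,0]<680)&(Q[:,1]>-200)&(Q[:,1]<220)
  q=Q[m]
  rng=np.random.default_rng(0);best=(0,)
  for _ in range(500):
    a=q[rng.choice(len(q),3,False)];nn=np.cross(a[1]-a[0],a[2]-a[0]);L=np.linalg.norm(nn)
    if L<1e3: continue
    nn/=L;c=(abs((q-a[0])@nn)<3).sum()
    if c>best[0]:best=(c,nn,a[0])
  inl=q[abs((q-best[2])@best[1])<4]
  for _ in range(3):
    c=inl.mean(0);nn=np.linalg.svd(inl-c)[2][2];nn*=np.sign(nn[2]);inl=q[abs((q-c)@nn)<5]
  print(n,'plane',len(inl),c.round(1),nn.round(4))
  return im,c,nn,inl
for n in('top','scene'):
  im,c,nn,inl=pl(n)
  # yaw from normal
  print('tilt',np.degrees(np.arccos(nn[2])),'yaw from normal',np.degrees(np.arctan2(-nn[1],-nn[0])))
  # in-plane rect
  ey=np.cross([0,0,1],-nn); 
  r=cv2.minAreaRect(inl[:,:2].astype(np.float32));print(r)
  # cast all pixels to plane; depth-based hole mask
  R=np.array(im['rotation']);o=np.array(im['origin'])
  v,u=np.mgrid[:384,:512]
  d=np.stack([(u-im['cx'])/im['fx'],(v-im['cy'])/im['fy'],np.ones(u.shape)],-1)@R.T
  s=((c-o)@nn)/(d@nn);H=o+d*s[...,None]
  below=(im['depth']-s)   # depth beyond plane
  hole=((below>6)&(im['depth']>0)).astype(np.uint8)
  reg=(H[...,0]>500)&(H[...,0]<720)&(H[...,1]>-160)&(H[...,1]<220)
  N,lab,st,ce=cv2.connectedComponentsWithStats(hole*reg.astype(np.uint8),connectivity=4)
  for i in range(1,N):
    if 60<st[i,4]<900:
      h=H[lab==i];rr=cv2.minAreaRect(h[:,:2].astype(np.float32))
      print(i,st[i],ce[i].round(1),h.mean(0).round(1),np.round(rr[0],1),np.round(rr[1],1),round(rr[2],1),'depth past plane',np.percentile(below[lab==i],[50,90]).round(1))
E
python3 rack.py
```

```text
top plane 999 [614.2 -17.1  90.7] [-0.3463  0.0452  0.937 ]
tilt 20.44220160652511 yaw from normal -7.4301914335027845
((614.279052734375, -16.51416015625), (349.5334167480469, 65.18301391601562), 82.80638122558594)
2 [237 180  14  14 157] [243.6 186.6] [631.7 122.2  90.5] [631.6 122.3] [44.5 42.2] 82.0 depth past plane [58.4 63.6]
4 [256 182  15  14 158] [263.  188.7] [622.8  53.2  90.5] [622.5  53.2] [45.4 42.5] 82.4 depth past plane [26.9 57.6]
6 [275 185  16  13 162] [282.4 190.9] [614.2 -15.6  90.6] [613.7 -15.7] [53.3 40.8] 88.8 depth past plane [27.1 55.1]
7 [296 187  14  13 158] [302.2 193.1] [605.3 -85.3  90.7] [605.4 -86.3] [45.7 40.8] 88.8 depth past plane [57.8 62.1]
8 [315 189   9  13 103] [319.4 195.3] [ 596.6 -146.    90.4] [ 597.5 -145.3] [28.5 40.8] 88.9 depth past plane [25.1 34.1]
scene plane 1239 [611.9 -27.5  90.2] [-0.3391  0.0446  0.9397]
tilt 20.00217044666802 yaw from normal -7.486580174212358
((614.4052734375, -16.014389038085938), (352.9648132324219, 68.72309875488281), 82.53903198242188)
2 [244 165  18  16 151] [252.5 172.5] [631.7 121.4  90.3] [632.2 122.1] [45.6 42.8] 82.4 depth past plane [35.3 70.5]
5 [261 174  18  16 155] [269.6 181.5] [622.1  51.7  90.2] [622.9  52.2] [43.8 41. ] 83.5 depth past plane [28.2 37.4]
7 [278 183  19  16 174] [287.6 190.7] [613.3 -17.6  90.3] [614.4 -17.9] [45.3 42.7] 83.5 depth past plane [27.1 37.8]
10 [297 193  20  16 182] [306.4 200.4] [604.1 -87.2  90.2] [604.6 -87.2] [45.6 41.8] 83.5 depth past plane [42.  68.4]
12 [317 202  14  15 109] [323.3 209.1] [ 596.  -147.1   90.2] [ 596.1 -146.6] [26.6 40. ] 87.5 depth past plane [27.6 36.5]
```

```bash
cat >> h.py <<'E'
from scipy.spatial.transform import Rotation as Ro
A=np.array([-0.339,0.0443,0.940]);A/=np.linalg.norm(A)
YR=np.array([0.1288,0.9917,0])
def Rdes(tilt):
    y=-A if tilt else np.array([0,0,-1.]); x=-YR; x=x-y*(x@y);x/=np.linalg.norm(x)
    return np.stack([x,y,np.cross(x,y)],1)
def inc(Rt,pt,o=None):
    o=o or ctrl.get_obs();R=o['orientation']
    print('t',o['time_s'],'tcp',o['tcp_pos'].round(1),'F',o['ft_force'].round(1),'open',round(o['opening']*85.4,1))
    print('rot',Ro.from_matrix(R.T@Rt).as_rotvec().round(4),'shift',(R.T@(np.array(pt)-o['tcp_pos'])).round(1))
E
python3 - <<'E'
from h import *
from scipy.optimize import least_squares
T=np.load('topP.npy').reshape(-1,3);S=np.load('sceneP.npy').reshape(-1,3)
for nm,c in (('sp2',(504.6,378.2)),('sp1',(460.8,-321.8))):
  for k,Q in(('top',T),('scene',S)):
    m=(np.hypot(Q[:,0]-c[0],Q[:,1]-c[1])<30)
    q=Q[m&(Q[:,2]>100)&(Q[:,2]<110)]
    r=cv2.minEnclosingCircle(q[:,:2].astype(np.float32))
    # side points circle fit with fixed radius
    b=Q[m&(Q[:,2]>20)&(Q[:,2]<90)]
    f=least_squares(lambda p:np.hypot(b[:,0]-p[0],b[:,1]-p[1])-20.5,c,loss='soft_l1')
    print(nm,k,len(q),q.mean(0).round(1),np.round(r[0],1),round(r[1],1),'side',len(b),f.x.round(1))
m=(T[:,1]<-340)&(T[:,0]>250)&(T[:,0]<600)&(T[:,1]>-480)
g=T[m]
for y in range(-480,-340,20):
  for x in range(250,600,50):
    k=g[(abs(g[:,0]-x-25)<25)&(abs(g[:,1]-y-10)<10)]
    print(int(np.nanmax(k[:,2])) if len(k) else -1,end=' ')
  print(y)
inc(Rdes(0),(504.6,378.2,220))
E
```

```text
sp2 top 98 [503.1 377.6 104.7] [503.9 378.4] 20.3 side 48 [503.7 378.6]
sp2 scene 87 [502.  375.7 105.4] [503.3 378.2] 21.9 side 169 [505.6 378.9]
sp1 top 103 [ 460.9 -321.2  105.7] [ 460.9 -321.5] 20.2 side 72 [ 460.4 -322.7]
sp1 scene 153 [ 459.2 -322.6  105.6] [ 460.9 -322.2] 21.3 side 272 [ 462.2 -322.2]
99 98 97 57 24 7 43 -480
98 97 99 56 27 10 8 -460
99 96 96 59 29 21 7 -440
93 99 95 58 29 11 7 -420
94 95 97 46 26 7 9 -400
95 95 56 26 27 7 6 -380
58 58 55 26 104 8 9 -360
t 0.1 tcp [225.1 582.5 238.3] F [-0.4  0.3 -1.1] open 85.3
rot [ 1.000e-04 -2.398e-01  2.000e-03] shift [ 89.7  18.5 334.4]
```

Emit:
step_arm(increments="0 -0.12 0 22 18 85 60; 0 -0.24 0 45 40 170 60; 0 -0.24 0 67 50 250 60; 0 -0.24 0 89 58 333 60; 0 -0.24 0 89 58 333 60; 0 -0.24 0 89 58 333 60; 0 -0.24 0 89 58 333 60; 0 -0.24 0 89 58 333 60", newtons=40)

```text
time_s: 0.77
tcp_pos: [491.4, 387.5, 182.3]
orientation: [[-0.128, -0.001, 0.992], [-0.992, -0.002, -0.128], [0.003, -1.0, -0.001]]
ft_force: [-0.2, 0.6, 0.1]
opening: 0.704
```

```bash
python3 -c "
from h import *
inc(Rdes(0),(504,378.3,74))"
```

```text
t 0.7667 tcp [491.4 387.5 182.3] F [-0.2  0.6  0.1] open 60.1
rot [0.0009 0.0004 0.0025] shift [  7.2 108.3  13.8]
```

Emit:
step_arm(increments="0 0 0 7.2 20 13.8 60; 0 0 0 7.2 50 13.8 60; 0 0 0 7.2 80 13.8 60; 0 0 0 7.2 108.3 13.8 60; 0 0 0 7.2 108.3 13.8 60; 0 0 0 7.2 108.3 13.8 60; 0 0 0 7.2 108.3 13.8 60; 0 0 0 7.2 108.3 13.8 60")

```text
time_s: 1.43
tcp_pos: [505.0, 379.6, 76.4]
orientation: [[-0.128, 0.002, 0.992], [-0.992, 0.001, -0.128], [-0.001, -1.0, 0.002]]
ft_force: [0.4, 1.0, 0.5]
opening: 0.703
```

```bash
python3 -c "
from h import *
inc(Rdes(0),(504,378.3,74))"
```

```text
t 1.4333 tcp [505.  379.6  76.4] F [0.4 1.  0.5] open 60.1
rot [-0.0017  0.0012 -0.0008] shift [ 1.4  2.4 -0.8]
```

Emit:
step_arm(increments="0 0 0 1.4 2.4 -0.8 36; 0 0 0 1.4 2.4 -0.8 30; 0 0 0 1.4 2.4 -0.8 30; 0 0 0 1.4 2.4 -0.8 30; 0 0 0 1.4 2.4 -0.8 30; 0 0 0 1.4 2.4 -0.8 30; 0 0 0 1.4 2.4 -0.8 30; 0 0 0 1.4 2.4 -0.8 30", newtons=45)

```text
time_s: 2.1
tcp_pos: [504.7, 378.9, 76.0]
orientation: [[-0.127, 0.004, 0.992], [-0.992, 0.002, -0.127], [-0.003, -1.0, 0.004]]
ft_force: [-1.9, -1.4, 6.0]
opening: 0.464
```

```bash
python3 -c "
from h import *
inc(Rdes(0),(504,378.3,250))
M=np.array([631.7,122.0,90.4]); 
g=M+A*(85-60+60+30-11); print('pre',g)
inc(Rdes(1),g)"
```

```text
t 2.1 tcp [504.7 378.9  76. ] F [-1.9 -1.4  6. ] open 39.6
rot [-0.0037  0.0019 -0.0028] shift [ 2.00e-01 -1.74e+02  1.00e-01]
pre [596.45251987 126.60608664 188.13637558]
t 2.1 tcp [504.7 378.9  76. ] F [-1.9 -1.4  6. ] open 39.6
rot [ 0.3451  0.0014 -0.0034] shift [ 238.3 -112.3  123.5]
```

Emit:
step_arm(increments="0 0 0 0 -30 0 30; 0 0 0 0 -65 0 30; 0 0 0 0 -100 0 30; 0 0 0 0 -140 0 30; 0 0 0 30 -160 15 30; 0.1 0 0 70 -160 40 30; 0.2 0 0 110 -160 65 30; 0.3 0 0 150 -160 90 30")

```text
time_s: 2.77
tcp_pos: [567.9, 232.7, 237.1]
orientation: [[-0.126, 0.302, 0.945], [-0.992, -0.033, -0.122], [-0.006, -0.953, 0.304]]
ft_force: [0.5, -1.7, -1.6]
opening: 0.463
```

```bash
python3 -c "
from h import *
M=np.array([631.7,122.0,90.4]); 
inc(Rdes(1),M+A*(76+40))"
```

```text
t 2.7667 tcp [567.9 232.7 237.1] F [ 0.5 -1.7 -1.6] open 39.5
rot [ 0.0401  0.001  -0.0066] shift [101.8  46.8  24.5]
```

Emit:
step_arm(increments="0.02 0 0 35 10 8 30; 0.04 0.001 -0.007 70 20 16 30; 0.04 0.001 -0.007 102 35 24.5 30; 0.04 0.001 -0.007 102 47 24.5 30; 0.04 0.001 -0.007 102 47 24.5 30; 0.04 0.001 -0.007 102 47 24.5 30; 0.04 0.001 -0.007 102 47 24.5 30; 0.04 0.001 -0.007 102 47 24.5 30")

```text
time_s: 3.43
tcp_pos: [592.7, 128.2, 200.1]
orientation: [[-0.128, 0.34, 0.932], [-0.992, -0.043, -0.12], [-0.0, -0.939, 0.343]]
ft_force: [-0.6, -0.5, -1.2]
opening: 0.46
```

Run:
```python
from h import *
M=np.array([631.7,122.0,90.4]); 
inc(Rdes(1),M+A*(76+40))
ims=[]
for n in('scene','top'):
    im=grab(n); u,v,w,h=(205,110,130,130) if n=='scene' else (215,140,130,130)
    ims.append(cv2.resize(im['pixels'][v:v+h,u:u+w,::-1],None,fx=3,fy=3,interpolation=cv2.INTER_CUBIC))
cv2.imwrite('pics/pre0.png',np.hstack(ims))
```

```text
t 3.4333 tcp [592.7 128.2 200.1] F [-0.6 -0.5 -1.2] open 39.3
rot [-0.0012  0.0011 -0.001 ] shift [ 1.1  0.6 -0.4]
```

```bash
sleep 3
```

```text
(no output)
```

View pics/pre0.png

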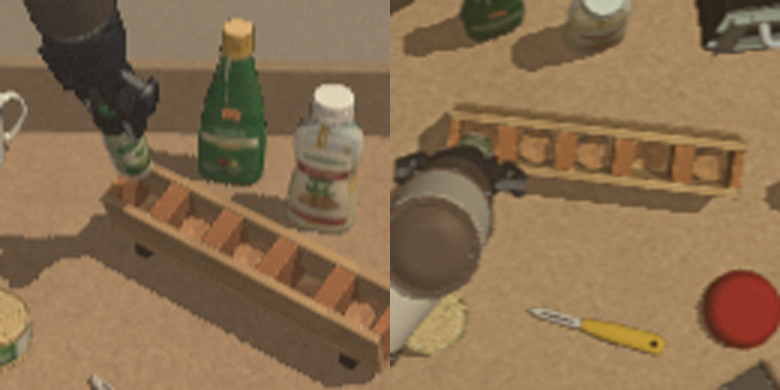

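```bash
cat > cyl.py <<'E'
from h import *
from scipy.optimize import least_squares
def cyl(base_len=76):
    o=ctrl.get_obs();R=o['orientation'];t=o['tcp_pos']
    im=load('scene');P=cloud(im);P=P[im['depth']>0]
    L=(P-t)@R     # tool frame: y ahead
    m=(L[:,1]>14)&(L[:,1]<base_len-2)&(np.hypot(L[:,0],L[:,2])<32)
    q=L[m]
    r=least_squares(lambda p:np.hypot(q[:,0]-p[0]-p[2]*(q[:,1]-40),q[:,2]-p[1]-p[3]*(q[:,1]-40))-20.5,[0,0,0,0],loss='soft_l1')
    print(len(q),'centre x,z at y=40:',r.x[:2].round(1),'slopes',r.x[2:].round(3),'rms',np.sqrt(np.mean(r.fun**2)).round(2))
    m=(np.hypot(L[:,0],L[:,2])<24)&(L[:,1]>0)&(L[:,1]<130)
    print('y extent pct',np.histogram(L[m,1],bins=range(0,131,10))[0])
cyl()
E
python3 cyl.py
```

```text
153 centre x,z at y=40: [0.5 1.4] slopes [ 0.    -0.014] rms 1.55
y extent pct [18 22 32 23 27 25 22  5  0  0  0  4  9]
```

Emit:
step_arm(increments="0 0 0 0.8 10 -1 30; 0 0 0 0.8 20 -1 30; 0 0 0 0.8 28 -1 30; 0 0 0 0.8 34 -1 30; 0 0 0 0.8 40 -1 30; 0 0 0 0.8 46 -1 30; 0 0 0 0.8 52 -1 30; 0 0 0 0.8 56 -1 30")

```text
time_s: 4.2
tcp_pos: [610.7, 124.9, 146.1]
orientation: [[-0.128, 0.339, 0.932], [-0.992, -0.044, -0.12], [0.0, -0.94, 0.342]]
ft_force: [-0.1, 0.9, -1.1]
opening: 0.464
```

Run:
```python
from h import *
M=np.array([631.7,122.0,90.4]); 
inc(Rdes(1),M+A*16)
```

```text
t 4.2 tcp [610.7 124.9 146.1] F [-0.1  0.9 -1.1] open 39.6
rot [-0.0003  0.0012 -0.0003] shift [ 0.1 43.6  0.9]
```

Emit:
step_arm(increments="0 0 0 0 7 0 30; 0 0 0 0 14 0 30; 0 0 0 0 20 0 30; 0 0 0 0 26 0 30; 0 0 0 0 31 0 30; 0 0 0 0 35 0 30; 0 0 0 0 39 0 30; 0 0 0 0 41 0 30")

```text
time_s: 4.87
tcp_pos: [624.6, 122.9, 107.0]
orientation: [[-0.128, 0.339, 0.932], [-0.992, -0.044, -0.12], [0.001, -0.94, 0.342]]
ft_force: [0.3, 0.2, -1.7]
opening: 0.463
```

Run:
```python
from h import *
M=np.array([631.7,122.0,90.4]); 
inc(Rdes(1),M+A*16)
```

```text
t 4.8667 tcp [624.6 122.9 107. ] F [ 0.3  0.2 -1.7] open 39.6
rot [0.0002 0.0012 0.0001] shift [-0.1  2.   1.1]
```

Emit:
step_arm(increments="0 0 0 0 1.5 0 30; 0 0 0 0 2.5 0 30; 0 0 0 0 3.5 0 30; 0 0 0 0 4 0 30; 0 0 0 0 4 0 30")

```text
time_s: 5.28
tcp_pos: [626.0, 122.6, 106.0]
orientation: [[-0.128, 0.342, 0.931], [-0.992, -0.045, -0.12], [0.0, -0.939, 0.345]]
ft_force: [-10.3, 0.1, 12.1]
opening: 0.463
```

Emit:
step_arm(increments="0 0 0 0 -1 0 55; 0 0 0 0 -1 0 55; 0 0 0 0 -1 0 55; 0 0 0 0 -1 0 55; 0 0 0 0 -25 0 55; 0 0 0 0 -60 0 55; 0 0 0 0 -90 0 55; 0 0 0 0 -110 0 55")

```text
time_s: 5.95
tcp_pos: [588.8, 128.4, 212.0]
orientation: [[-0.127, 0.344, 0.93], [-0.992, -0.043, -0.12], [-0.002, -0.938, 0.347]]
ft_force: [0.2, 0.4, 0.5]
opening: 0.641
```

```bash
cat > chk.py <<'E'
from h import *
import sys
M=np.array({'0':[631.7,122.0,90.4],'3':[604.7,-86.3,90.4]}[sys.argv[1]])
ims=[]
for n in('scene','top'):
    im=grab(n); u,v,w,h=(205,130,150,110) if n=='scene' else (215,150,150,110)
    ims.append(cv2.resize(im['pixels'][v:v+h,u:u+w,::-1],None,fx=2.6,fy=2.6,interpolation=cv2.INTER_CUBIC))
    P=cloud(im);P=P[im['depth']>0]-M;h_=P@A;r=np.linalg.norm(P-h_[:,None]*A,axis=1)
    c=P[(r<25)&(h_>38)&(h_<70)];hh=c@A
    if len(c)>5:
      k=c[abs(hh-np.median(hh))<5]; print(n,len(k),'cap top height above mouth (want 45)',np.median(k@A).round(1),np.percentile(hh,[10,90]).round(1),'lateral',(k-np.outer(k@A,A)).mean(0).round(1))
cv2.imwrite(f'pics/{sys.argv[2]}.png',np.hstack(ims))
E
python3 chk.py 0 after0; python3 -c "
from h import *
inc(Rdes(0),(461,-322,230))"
```

```text
scene 104 cap top height above mouth (want 45) 45.4 [42.2 49.5] lateral [-5.3 -1.7 -1.8]
top 60 cap top height above mouth (want 45) 46.3 [42.4 50.2] lateral [ 2.1 -2.5  0.9]
t 6.05 tcp [589.8 129.1 213.7] F [ 0.4 -0.  -1. ] open 54.9
rot [-0.3583  0.0015 -0.0049] shift [463.7 -42.1 -59.7]
```

```bash
sleep 3
```

```text
(no output)
```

View pics/after0.png

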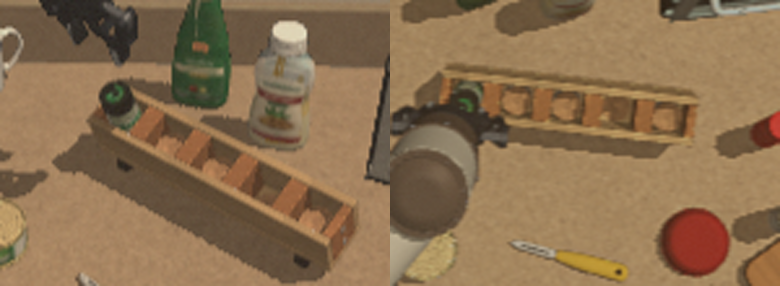

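Emit:
step_arm(increments="-0.1 0 0 40 -20 0 60; -0.2 0 0 80 -42 -10 60; -0.3 0 0 120 -42 -20 60; -0.358 0 -0.005 160 -42 -25 60; -0.358 0 -0.005 200 -42 -30 60; -0.358 0 -0.005 240 -42 -35 60; -0.358 0 -0.005 280 -42 -40 60; -0.358 0 -0.005 320 -42 -45 60")

```text
time_s: 6.72
tcp_pos: [493.7, -175.8, 234.8]
orientation: [[-0.128, -0.002, 0.992], [-0.992, -0.0, -0.128], [0.001, -1.0, -0.002]]
ft_force: [0.5, -0.3, -0.0]
opening: 0.7
```

```bash
python3 -c "
from h import *
inc(Rdes(0),(461,-322,180))"
```

```text
t 6.7167 tcp [ 493.7 -175.8  234.8] F [ 0.5 -0.3 -0. ] open 59.8
rot [0.0016 0.001  0.0006] shift [149.1  54.9 -13.7]
```

Emit:
step_arm(increments="0 0 0 40 0 -4 60; 0 0 0 80 10 -8 60; 0 0 0 115 30 -11 60; 0 0 0 149 55 -13.7 60; 0 0 0 149 55 -13.7 60; 0 0 0 149 55 -13.7 60; 0 0 0 149 55 -13.7 60; 0 0 0 149 55 -13.7 60")

```text
time_s: 7.38
tcp_pos: [461.8, -321.4, 180.4]
orientation: [[-0.127, -0.001, 0.992], [-0.992, -0.001, -0.127], [0.001, -1.0, -0.001]]
ft_force: [1.1, 0.8, 0.6]
opening: 0.701
```

```bash
python3 -c "
from h import *
inc(Rdes(0),(461,-322,76))"
```

```text
t 7.3833 tcp [ 461.8 -321.4  180.4] F [1.1 0.8 0.6] open 59.9
rot [0.0006 0.0021 0.0011] shift [  0.5 104.4  -0.6]
```

Emit:
step_arm(increments="0 0 0 0.5 25 -0.6 60; 0 0 0 0.5 55 -0.6 60; 0 0 0 0.5 80 -0.6 60; 0 0 0 0.5 104.4 -0.6 60; 0 0 0 0.5 104.4 -0.6 60; 0 0 0 0.5 104.4 -0.6 60; 0 0 0 0.5 104.4 -0.6 60; 0 0 0 0.5 104.4 -0.6 60")

```text
time_s: 8.05
tcp_pos: [462.8, -322.2, 78.3]
orientation: [[-0.125, 0.003, 0.992], [-0.992, -0.003, -0.125], [0.002, -1.0, 0.004]]
ft_force: [-0.2, 0.6, -0.7]
opening: 0.7
```

Emit:
step_arm(increments="0 0 0 0 1 0 36; 0 0 0 0 1 0 30; 0 0 0 0 1 0 30; 0 0 0 0 1 0 30; 0 0 0 0 1 0 30; 0 0 0 0 1 0 30; 0 0 0 0 1 0 30", newtons=45)

```text
time_s: 8.63
tcp_pos: [464.1, -322.7, 79.3]
orientation: [[-0.125, 0.007, 0.992], [-0.992, -0.005, -0.125], [0.004, -1.0, 0.008]]
ft_force: [-0.5, 1.4, 6.1]
opening: 0.464
```

```bash
python3 -c "
from h import *
M=np.array([604.7,-86.3,90.4])
inc(Rdes(1),M+A*(76+40))"
```

```text
t 8.6333 tcp [ 464.1 -322.7   79.3] F [-0.5  1.4  6.1] open 39.7
rot [0.3412 0.0046 0.0026] shift [-251.8 -120.4   71.2]
```

Emit:
step_arm(increments="0 0 0 0 -30 0 30; 0 0 0 0 -65 0 30; 0 0 0 0 -100 0 30; 0 0 0 0 -140 0 30; 0 0 0 -30 -160 5 30; 0.1 0 0 -70 -160 15 30; 0.2 0 0 -110 -160 28 30; 0.3 0 0 -150 -160 40 30")

```text
time_s: 9.3
tcp_pos: [522.3, -177.3, 240.8]
orientation: [[-0.127, 0.308, 0.943], [-0.992, -0.041, -0.12], [0.001, -0.951, 0.31]]
ft_force: [1.8, 0.4, -1.9]
opening: 0.464
```

```bash
python3 -c "
from h import *
M=np.array([604.7,-86.3,90.4])
inc(Rdes(1),M+A*(79+40))"
```

```text
t 9.3 tcp [ 522.3 -177.3  240.8] F [ 1.8  0.4 -1.9] open 39.6
rot [0.0333 0.0025 0.0003] shift [-100.9   45.7   16.2]
```

Emit:
step_arm(increments="0.02 0 0 -35 10 6 30; 0.033 0.002 0 -70 20 11 30; 0.033 0.002 0 -101 35 16 30; 0.033 0.002 0 -101 45.7 16 30; 0.033 0.002 0 -101 45.7 16 30; 0.033 0.002 0 -101 45.7 16 30; 0.033 0.002 0 -101 45.7 16 30; 0.033 0.002 0 -101 45.7 16 30")

```text
time_s: 9.97
tcp_pos: [564.3, -81.8, 203.2]
orientation: [[-0.13, 0.34, 0.931], [-0.991, -0.045, -0.122], [0.0, -0.939, 0.343]]
ft_force: [-0.0, -1.0, -0.8]
opening: 0.459
```

```bash
python3 -c "
from h import *
M=np.array([604.7,-86.3,90.4])
inc(Rdes(1),M+A*(79+40))
grab('scene')
import cyl; cyl.cyl(79)"
```

```text
t 9.9667 tcp [564.3 -81.8 203.2] F [-0.  -1.  -0.8] open 39.2
rot [-0.0012 -0.0012  0.0004] shift [-0.8  0.9 -0.4]
151 centre x,z at y=40: [-0.4 -1.7] slopes [0.007 0.002] rms 1.15
y extent pct [28 23 22 27 24 27 26 14  0  0  0  1  7]
156 centre x,z at y=40: [-0.4 -1.7] slopes [0.003 0.003] rms 1.15
y extent pct [28 23 22 27 24 27 26 14  0  0  0  1  7]
```

Emit:
step_arm(increments="0 0 0 -0.4 10 1.6 30; 0 0 0 -0.4 20 1.6 30; 0 0 0 -0.4 28 1.6 30; 0 0 0 -0.4 34 1.6 30; 0 0 0 -0.4 40 1.6 30; 0 0 0 -0.4 46 1.6 30; 0 0 0 -0.4 52 1.6 30; 0 0 0 -0.4 56 1.6 30")

```text
time_s: 10.68
tcp_pos: [585.0, -84.1, 150.2]
orientation: [[-0.13, 0.339, 0.932], [-0.991, -0.045, -0.122], [0.0, -0.94, 0.342]]
ft_force: [-0.0, -0.6, -1.5]
opening: 0.467
```

Run:
```python
from h import *
M=np.array([604.7,-86.3,90.4])
inc(Rdes(1),M+A*19)
```

```text
t 10.6833 tcp [585.  -84.1 150.2] F [-0.  -0.6 -1.5] open 39.9
rot [-0.0003 -0.0011  0.0006] shift [-0.4 43.9 -1.8]
```

Emit:
step_arm(increments="0 0 0 0 7 0 30; 0 0 0 0 14 0 30; 0 0 0 0 20 0 30; 0 0 0 0 26 0 30; 0 0 0 0 31 0 30; 0 0 0 0 35 0 30; 0 0 0 0 39 0 30; 0 0 0 0 41 0 30")

```text
time_s: 11.35
tcp_pos: [598.9, -86.0, 111.0]
orientation: [[-0.13, 0.339, 0.932], [-0.991, -0.045, -0.122], [0.001, -0.94, 0.342]]
ft_force: [-0.1, 0.7, -0.3]
opening: 0.462
```

Emit:
step_arm(increments="0 0 0 0 1.5 0 30; 0 0 0 0 2.5 0 30; 0 0 0 0 3.5 0 30; 0 0 0 0 3.5 0 30")

```text
time_s: 11.68
tcp_pos: [599.8, -86.2, 109.7]
orientation: [[-0.13, 0.34, 0.931], [-0.991, -0.046, -0.122], [0.001, -0.939, 0.343]]
ft_force: [-7.8, 2.2, 10.3]
opening: 0.464
```

Run:
```python
from h import *
M=np.array([604.7,-86.3,90.4])
inc(Rdes(1),M+A*19)
```

```text
t 11.6833 tcp [599.8 -86.2 109.7] F [-7.8  2.2 10.3] open 39.6
rot [-0.0013 -0.001   0.0011] shift [-0.6  0.8 -2. ]
```

On the floor with about 13 N. Release and retreat.

Emit:
step_arm(increments="0 0 0 0 -1 0 55; 0 0 0 0 -1 0 55; 0 0 0 0 -1 0 55; 0 0 0 0 -1 0 55; 0 0 0 0 -25 0 55; 0 0 0 0 -60 0 55; 0 0 0 0 -90 0 55; 0 0 0 0 -120 -20 55")

```text
time_s: 12.35
tcp_pos: [543.6, -77.8, 218.4]
orientation: [[-0.129, 0.345, 0.93], [-0.992, -0.045, -0.121], [0.0, -0.938, 0.348]]
ft_force: [1.3, -0.5, 1.2]
opening: 0.642
```

Emit:
step_arm(increments="0 0 0 0 -30 -30 55; 0 0 0 0 -60 -60 55; 0 0 0 0 -60 -100 55; 0 0 0 0 -60 -120 55; 0 0 0 0 -60 -120 55; 0 0 0 0 -60 -120 55")

```text
time_s: 12.85
tcp_pos: [410.7, -60.5, 233.2]
orientation: [[-0.128, 0.346, 0.929], [-0.992, -0.045, -0.12], [-0.0, -0.937, 0.349]]
ft_force: [1.0, -0.3, 0.3]
opening: 0.647
```

```bash
cp topP.npy top0P.npy; python3 chk.py 3 after3;python3 chk.py 0 after3b
python3 - <<'E'
from h import *
P0=np.load('top0P.npy');im=load('top');P=cloud(im)
for nm,(u,v) in dict(mug=(172,180),tall=(140,196),flat=(227,247),ram=(333,243),green=(249,140),white=(285,144)).items():
    r=[]
    for C in(P0,P):
        w=C[v-10:v+11,u-10:u+11].reshape(-1,3); w=w[(w[:,2]>15)&(w[:,2]<300)]
        top=w[w[:,2]>np.percentile(w[:,2],97)-8];r.append(np.median(top,0).round(1))
    print(nm,*r)
print(ctrl.get_obs()['tcp_pos'],ctrl.get_obs()['ft_force'])
E
```

```text
scene 127 cap top height above mouth (want 45) 46.3 [41.3 49.2] lateral [-4.  -1.6 -1.4]
top 96 cap top height above mouth (want 45) 45.9 [42.8 50.7] lateral [-2.7  0.1 -1. ]
top 103 cap top height above mouth (want 45) 46.1 [41.9 49. ] lateral [-4.2 -0.6 -1.5]
mug [653.3 367.6  95.4] [645.7 366.2  94.5]
tall [604.8 494.7 107.2] [606.1 495.7 107.3]
flat [423.3 185.7  37.4] [423.  186.1  37.7]
ram [ 429.4 -199.5   31. ] [ 429.7 -199.4   31.1]
green [795.3 104.6 207.7] [795.9 104.4 208.1]
white [779.2 -23.4 176.1] [779.3 -23.3 176.6]
[412.67701211 -60.32305931 233.33376009] [-0.68042295  0.20812644 -0.03128568]
```

```bash
sleep 4
```

```text
(no output)
```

View pics/after3b.png

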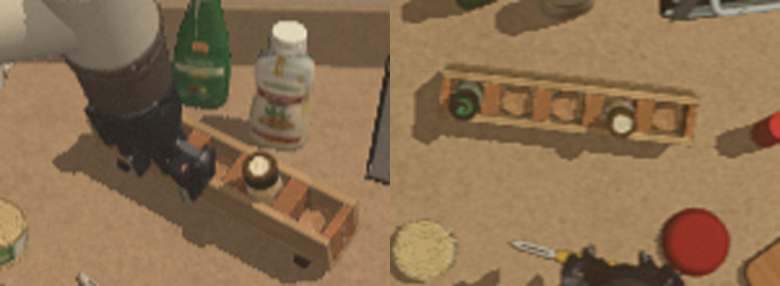

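```bash
python3 -c "
from plant import ctrl
print(ctrl.job_done())"
```

```text
the job is handed in; nothing more can be done
None
```

Both spare jars are in the two empty pockets, cap outward and at the bottom. I handed the job in at about 13 s of the 72 s allowed; it reports no verdict. By the depth image, pockets 0 and 3 were the empty ones (about 58–64 mm below the mouth, against about 26 mm where a pot sits).

- **Placement:** spare_2 (green label) went into pocket 0 and spare_1 (orange-brown label) into pocket 3. I pressed each one down until it met the floor with 13–16 N, then released it.
- **Seating check:** the cap tops stand about 46 mm above the mouth, where 45 mm is fully home. The caps sit 1–4 mm off the pocket axis, which the loose fit allows.
- **Other things on the worktop:** the gripper is clear of everything, at TCP height 233 mm. The flat tin, ramekin, tall tin and both bottles measured within about 2 mm of where they started.
- **Doubtful reading:** the mug's position came out 7–8 mm different between the two pictures. I put that down to noise on its thin rim, because nothing came near it, but I did not check it a second way.
- **Not measured:** I did not measure the peeler, turquoise jar and red jar afterwards. I never reached for any of them.

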